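# Push a row of housings into the loading channel

## Task

Push the row of four bare aluminium housings along the bench, as one block, into the loading channel until the lead housing rests against the red end stop. Do not lift them or push any out of the row by itself; leave the row closed up, straight and in line with the channel. Leave the blue housing and everything else on the bench where it is.

Things in the scene. Friction and masses are not known exactly. Their poses are not given: they have to be found in the camera images.
- channel: fixed loading channel on the bench: two aluminium rails 25 mm high, 12 mm thick, 72 mm apart inside, and a red end stop block 40 mm high, 30 mm thick, 96 mm wide; no floor, parts slide on the bench top. Origin at the foot of the stop's inner face, on the centre line; x runs level out of the open mouth along the centre line, y across, z up
- channel_mouth (a point): mouth of the channel: on its centre line at bench level, 130 mm from the stop face, where the straight rails end; from here they flare for 30 mm more, to about 95 mm apart. The finished row is 240 mm long, so its tail stays outside the rails
- housing_1: lead housing, the nearest to the mouth: bare aluminium, 60 x 60 mm square base 30 mm high with a round boss (46 mm diameter) on top up to 46 mm, 0.2 to 0.33 kg; origin at the centre of its underside, z up, x and y square to its side faces (at the start x points roughly along the row, towards the tail)
- housing_2: second housing, the same in all respects. The row waits between two strips of yellow tape in front of the mouth, in line with the channel to within 10 mm and 0.05 rad, with gaps of up to 6 mm between the housings
- housing_3: third housing of the row, the same in all respects
- housing_4: last (tail) housing of the row, the same in all respects; its free end face, 30 mm from its origin, looks away from the channel and has clear bench behind it
- painted_housing: bystander: a housing of the same shape and size painted blue, beside the channel; origin at the centre of its underside
- bottle: bystander: green bottle, 60 mm diameter, 170 mm tall; origin at the centre of its underside
- tape_roll: bystander: yellow roll of tape lying flat, 100 mm diameter, 25 mm high; origin at the centre of its underside
- screwdriver: bystander: screwdriver lying on the bench; origin on its underside, x along it
- torch: bystander: black torch with a brass head lying on the bench, 140 mm long, 36 mm thick; origin at its underside, x along it
Not all that is in view belongs to the job. Of the things shaped like the channel, the aluminium one is meant.

How it is judged:
At the end, for the whole second after the job is handed in: The lead housing is within 5 mm of the red stop; each housing is within 4 mm of touching its neighbour, within 8 mm of the channel's centre line and 0.1 rad of its direction, upright on the bench and at rest, in the original order (x of housing_1 in the frame of channel between 0.026 and 0.035 m and horizontal distance between housing_1 and housing_2 below 0.064 m and horizontal distance between housing_2 and housing_3 below 0.064 m and horizontal distance between housing_3 and housing_4 below 0.064 m and y of housing_1 in the frame of channel between -0.008 and 0.008 m and angle between the x axis of each of housing_1, housing_2, housing_3, housing_4 and the x axis of channel, either way round below 0.1 rad and angle between each of housing_1, housing_2, housing_3, housing_4's own z axis and vertical below 0.08 rad and height (world z) of each of housing_1, housing_2, housing_3, housing_4 below 0.006 m and linear speed of each of housing_1, housing_2, housing_3, housing_4 below 0.02 m/s and x of housing_2 in the frame of channel above 0.085 m and y of housing_2 in the frame of channel between -0.008 and 0.008 m and x of housing_3 in the frame of channel above 0.144 m and y of housing_3 in the frame of channel between -0.008 and 0.008 m and x of housing_4 in the frame of channel above 0.203 m and y of housing_4 in the frame of channel between -0.008 and 0.008 m).
It fails at once if a housing of the row lifted off the bench or tipped (height (world z) of any of housing_1, housing_2, housing_3, housing_4 above 0.012 m or angle between any of housing_1, housing_2, housing_3, housing_4's own z axis and vertical above 0.3 rad).
It fails at once if the row pulled apart: a gap of more than 25 mm between neighbours (horizontal distance between housing_1 and housing_2 above 0.085 m or horizontal distance between housing_2 and housing_3 above 0.085 m or horizontal distance between housing_3 and housing_4 above 0.085 m).
It fails at once if the row buckled: a housing more than 25 mm off the channel's centre line or turned by more than 0.35 rad (y of any of housing_1, housing_2, housing_3, housing_4 in the frame of channel above 0.025 m or y of any of housing_1, housing_2, housing_3, housing_4 in the frame of channel below -0.025 m or angle between the x axis of any of housing_1, housing_2, housing_3, housing_4 and the x axis of channel, either way round above 0.35 rad).
It fails at once if a bystander moved by more than 30 mm (distance of any of painted_housing, bottle, tape_roll, screwdriver, torch from where it was at the start of the episode above 0.03 m).
It also fails if it takes over 42 s, if anything falls off the work surface, if the arm or the gripper's body presses on something with over 40 N, if the wrist force passes 120 N, or if a joint passes its speed limit or range.

## Robot

A 7-joint arm with a two-finger parallel gripper is mounted at the origin on the work surface. World frame = base frame: x ahead of the robot, y to its left, z up, the work surface at z = 0. Lengths are in m, angles in rad, forces in N, time in s.
With the tool pointing down it reaches from about 0.4 to 0.875 m from the base axis. Payload 19.3 kg.
Tool frame: the origin (TCP) lies at the very end of the fingers, on their centre line; the grasp point (between the pads) lies 19 mm behind it; z points along the fingers, y is the line along which they close (so a half turn about z gives the same grasp; the last joint's range is limited). The gripper opens to 85 mm and grips with 20 to 120 N. Pads are 22 mm wide; open, the fingers measure 114 mm over their backs; the gripper's body (76 mm by 85 mm) begins 54 mm behind the grasp point. The pads swing forward as they close: fully open they stand 13 mm farther back than shut.
Start: joints at [-1.222, 0.521, -0.036, 1.599, 0.021, 1.021, -0.113], TCP at [0.254, 0.571, 0.231] pointing down, gripper open.
Joint ranges: [-2.91, 2.91], [-0.3, 2.13], [-1.5, 1.42], [0.17, 2.43], [-1.26, 4.41], [0.16, 1.93], [-2.52, 2.52]. Speed limits (rad/s): [1.89, 1.89, 2.39, 2.39, 3.01, 3.01, 3.01].

## Interface

Orientations are given as [roll, pitch, yaw] about the fixed x, y, z axes, in that order (R = Rz(yaw) Ry(pitch) Rx(roll)).
In Python, from workcell import monitor, viewer, bot gives the robot as it stands.
- The arm moves only by the tool move_arm, never from a script. Its arguments are lists of equal length, an entry for each row: "gripper": the opening, from 0 (shut) to 1 (fully open); "linear": the shift along the tool's x, y, z in cm, a list of three; "twist": the turn about the tool's z in degrees. A call has 1 to 8 rows; each row shifts and turns the commanded pose from where the row before left it, along the tool's axes as they then stand; what a row does not reach is not made up. A row lasts 1/10 s, in which the tool goes at most 50 mm and 8.59 degrees, less where a joint would pass 70% of its speed; a pose out of reach is approached as far as the arm can. A call with a gripper value outside its range is refused whole. The fingers move at their own pace and stop on an object; "squeeze" is the grip in N (left out, the last holds). Time passes only in rows, so rows that do not move let the fingers close. It gives the time, the measured TCP pose, the force, the opening and the grip force at its end, in the units of the state.
- monitor.observe(): the state, without advancing time (a new reading comes with each control period).
- viewer.grab_frame(name): name is "scene" or "side" or "wrist"; returns a dict with "img" (400x640x3 uint8, red, green, blue), "K" (3x3 intrinsics, pixels), "eye" and "rotation" of the camera in the world. Camera axes: x right, y up, looking along -z (the intrinsics and any distortion apply to the point x, -y, -z); pixel columns grow to the right and rows downward; lengths in m; the calibration is good to about 2 mm. A picture is of the moment at which its call begins. There is no depth.
- bot.job_done(): hands the job in; it is judged then, once.
The state is a dict: "clock": time; "qpos": joint angles; "qd": joint speeds; "joint_efforts": joint torques, N m; "position": TCP position; "tool_rot": TCP orientation; "force": force on the tool from outside, world axes, zero at the start; "moment": the same for the moment, N m; "grip_width": finger opening in m; "finger_force": force on a finger pad.
Only numpy, scipy, OpenCV 4.12 (cv2) and the standard library are available. Lean on these libraries where they do the work, as an engineer would, in place of code of your own. Each camera call takes 0.05 s, during which the arm holds its last target. There are 200 camera calls.

## Working session

There is one attempt and no reset: what is moved stays moved. The work goes in short steps, Python scripts to look and compute and a tool call to move; the robot and the scene stay as the last step left them, time stands still between calls to the robot, and variables do not carry over. Pictures are saved under pics/ and viewed, at most 10 in all, crops included, and the job is handed in when it is done.

Besides the shell and the picture viewer there is one more tool, called in YAML: its name, and indented under it one key for each argument. move_arm: Moves the arm, as the interface text tells. Its arguments: {"type":"object","properties":{"gripper":{"type":"array"},"linear":{"type":"array"},"twist":{"type":"array"},"squeeze":{"type":"number"}},"required":["gripper","linear","twist"]}

```bash
mkdir -p pics && cat > h.py <<'E'
import numpy as np, cv2, pickle
from workcell import monitor, viewer, bot
def grab(n,f):
    d=viewer.grab_frame(n); cv2.imwrite('pics/'+f+'.png',d['img'][:,:,::-1]); pickle.dump(d,open(f+'.pkl','wb')); return d
def ray(d,uv,z):
    K=np.array(d['K']);R=np.array(d['rotation']);e=np.array(d['eye'])
    if R.shape!=(3,3): print(R)
    dist=np.array(d.get('distortion',np.zeros(5)),float)
    p=cv2.undistortPoints(np.array([[uv]],float),K,dist)[0,0]
    v=R@np.array([p[0],-p[1],-1]); return e+v*(z-e[2])/v[2]
E
python3 - <<'E'
from h import *
for n in('scene','side'):
    d=grab(n,n+'0'); print({k:v for k,v in d.items() if k!='img'})
s=monitor.observe();print(s)
E
```

```text
{'K': array([[414.29806432,   0.        , 324.82570952],
       [  0.        , 414.29806432, 195.75512968],
       [  0.        ,   0.        ,   1.        ]]), 'eye': array([0.99369895, 0.63704159, 0.90270553]), 'rotation': array([ 0.78430986, -0.01072235,  2.42947977])}
{'K': array([[391.30314617,   0.        , 317.09223002],
       [  0.        , 391.30314617, 198.55465188],
       [  0.        ,   0.        ,   1.        ]]), 'eye': array([ 0.35724806, -0.66560167,  0.86084039]), 'rotation': array([ 0.68319868, -0.01018891, -0.06571955])}
{'clock': 0.1, 'qpos': array([-1.22219311,  0.52195104, -0.03632412,  1.5999122 ,  0.02119439,
        1.02108638, -0.11282914]), 'qd': array([-0.00167762, -0.00129566,  0.0001512 , -0.00103633, -0.0006753 ,
        0.00203161,  0.00023178]), 'joint_efforts': array([ 5.08360157e-03, -9.28482485e+01,  1.98426448e+00, -3.70525002e+01,
        1.80432462e-02,  5.37697953e-03,  3.64545531e-05]), 'position': array([0.25408319, 0.57071766, 0.23079931]), 'tool_rot': array([-3.14062245e+00,  6.32453322e-05,  2.72274285e+00]), 'force': array([ 0.15665552,  0.33525034, -0.10590795]), 'moment': array([-0.00294906,  0.0050424 ,  0.01580073]), 'finger_force': 0.0, 'grip_width': 0.08528765249523639}
```

View pics/scene0.png

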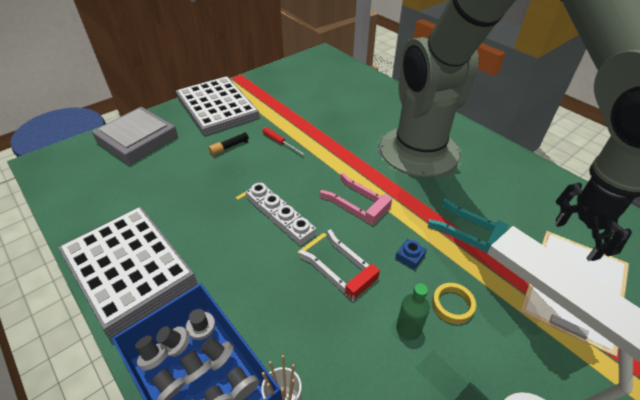

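View pics/side0.png

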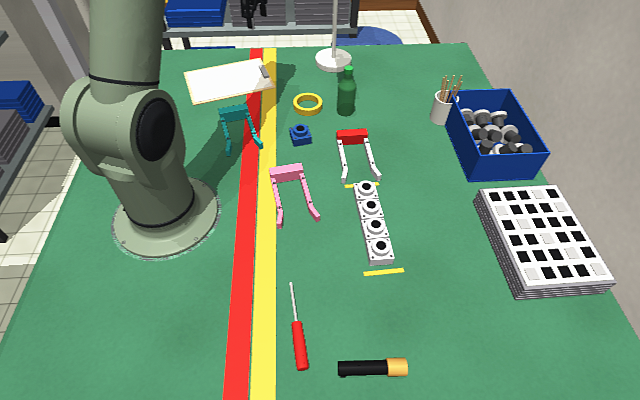

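The scene view shows three channel-shaped things. The white/aluminium one has a red stop, at about (340,265) in scene and (355,155) in side. The pink one is at (360,200) in scene and (290,190) in side, and the teal one at (470,225) in scene and (238,130) in side. The aluminium one with the red stop fits the description, and the row sits at its mouth. I'll confirm this in enlarged crops.

```bash
sed -i "s/if R.shape!=(3,3): print(R)/if R.shape!=(3,3): R=Rotation.from_euler('xyz',R).as_matrix()/; 1a from scipy.spatial.transform import Rotation" h.py
python3 - <<'E'
import cv2
a=cv2.imread('pics/side0.png')[120:285,310:430]; cv2.imwrite('pics/c_side.png',cv2.resize(a,None,fx=3.6,fy=3.6,interpolation=cv2.INTER_CUBIC))
a=cv2.imread('pics/scene0.png')[175:305,230:390]; cv2.imwrite('pics/c_scene.png',cv2.resize(a,None,fx=4.5,fy=4.5,interpolation=cv2.INTER_CUBIC))
E
```

```text
(no output)
```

View pics/c_side.png

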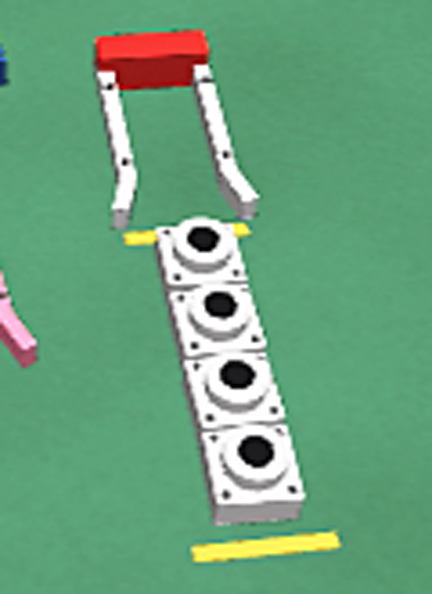

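View pics/c_scene.png

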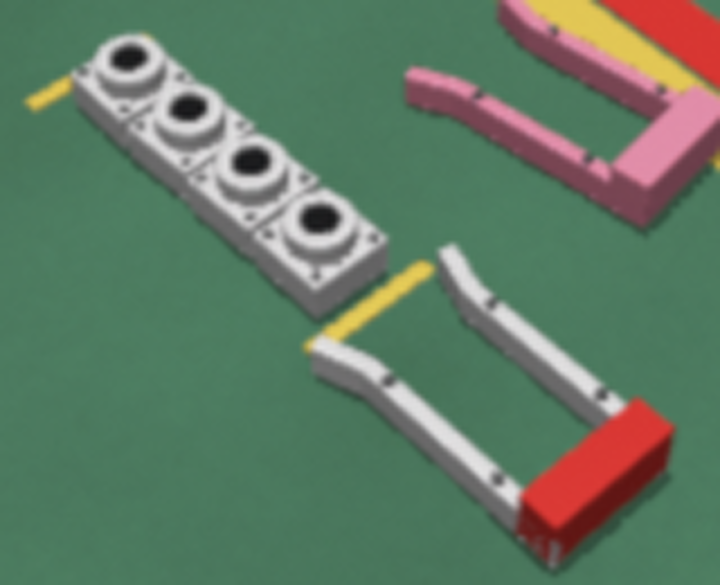

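The crops confirm it: bare aluminium rails with a red end stop, and the row lined up at its mouth. The pink and teal ones are decoys. Next I compute positions from these pixels.

```bash
cat > m.py <<'E'
from h import *
A=pickle.load(open('side0.pkl','rb'));B=pickle.load(open('scene0.pkl','rb'))
ps=lambda p:((np.array(p)+.5)/3.6-.5+[310,120]); pc=lambda p:((np.array(p)+.5)/4.5-.5+[230,175])
side={'h':[(203,238),(221,305),(238,376),(256,452)],'sc':[(109,84),(206,76),(125,161),(225,155)],'st':[(98,63),(209,56),(97,40),(207,32)]}
scen={'h':[(320,219),(252,161),(189,108),(129,57)],'sc':[(602,394),(499,479),(492,302),(389,380)],'st':[(638,400),(522,497),(672,430),(556,530)]}
for k,z in(('h',.046),('sc',.025),('st',.040)):
    a=np.array([ray(A,ps(p),z)[:2] for p in side[k]]);b=np.array([ray(B,pc(p),z)[:2] for p in scen[k]])
    print(k);print(np.c_[a,b,a-b].round(4))
E
python3 m.py
```

```text
h
[[ 5.471e-01  3.350e-02  5.481e-01  3.390e-02 -1.000e-03 -4.000e-04]
 [ 5.509e-01 -3.240e-02  5.506e-01 -3.130e-02  3.000e-04 -1.100e-03]
 [ 5.532e-01 -9.680e-02  5.535e-01 -9.470e-02 -3.000e-04 -2.100e-03]
 [ 5.553e-01 -1.604e-01  5.561e-01 -1.588e-01 -8.000e-04 -1.600e-03]]
sc
[[ 4.961e-01  2.316e-01  4.965e-01  2.280e-01 -4.000e-04  3.600e-03]
 [ 5.817e-01  2.371e-01  5.801e-01  2.319e-01  1.500e-03  5.200e-03]
 [ 4.998e-01  1.387e-01  4.996e-01  1.373e-01  3.000e-04  1.400e-03]
 [ 5.834e-01  1.409e-01  5.834e-01  1.412e-01  0.000e+00 -3.000e-04]]
st
[[ 0.4869  0.2423  0.4925  0.251  -0.0056 -0.0087]
 [ 0.5839  0.246   0.5854  0.2553 -0.0015 -0.0093]
 [ 0.4889  0.272   0.4925  0.2775 -0.0036 -0.0056]
 [ 0.5868  0.2773  0.5855  0.2819  0.0013 -0.0046]]
```

move_arm:
  gripper: [0.3, 0.3, 0.3, 0.3, 0.3, 0.3, 0.3, 0.3]
  linear:
    - [0, 0, 0]
    - [0, 0, 0]
    - [0, 0, 0]
    - [0, 0, 0]
    - [0, 0, 0]
    - [0, 0, 0]
    - [0, 0, 0]
    - [0, 0, 0]
  twist: [8, 8, 8, 8, 8, 8, 8, 7.8]

```text
clock: 0.9
position: [0.2541, 0.5708, 0.231]
tool_rot: [-3.141, 0.001, 1.604]
force: [-0.3, 0.0, -0.6]
grip_width: 0.0254
finger_force: 0.0
```

move_arm:
  gripper: [0.3, 0.3, 0.3, 0.3, 0.3, 0.3, 0.3, 0.3]
  linear:
    - [-4, 1.35, 0]
    - [-4, 1.35, 0]
    - [-4, 1.35, 0]
    - [-4, 1.35, 0]
    - [-4, 1.35, 0]
    - [-4, 1.35, 0]
    - [-4, 1.35, 0]
    - [-4, 1.35, 0]
  twist: [0, 0, 0, 0, 0, 0, 0, 0]

```text
clock: 1.7
position: [0.3746, 0.2537, 0.2313]
tool_rot: [-3.142, -0.0, 1.609]
force: [0.6, 0.1, 0.4]
grip_width: 0.0258
finger_force: 0.0
```

move_arm:
  gripper: [0.3, 0.3, 0.3, 0.3, 0.3, 0.3, 0.3, 0.3]
  linear:
    - [-4, 1.35, 0]
    - [-4, 1.35, 0]
    - [-4, 1.35, 0]
    - [-4, 1.35, 0]
    - [-4, 1.35, 0]
    - [-4, 1.35, 0]
    - [-4, 1.35, 0]
    - [-4, 1.35, 0]
  twist: [0, 0, 0, 0, 0, 0, 0, 0]

```text
clock: 2.5
position: [0.4949, -0.0619, 0.2312]
tool_rot: [-3.141, -0.0, 1.609]
force: [-0.3, 0.1, 0.1]
grip_width: 0.0257
finger_force: 0.0
```

move_arm:
  gripper: [0.3, 0.3, 0.3, 0.3, 0.3, 0.3, 0.3, 0.3]
  linear:
    - [-4.15, 1.4, 0]
    - [-4.15, 1.4, 0]
    - [-4.15, 1.4, 0]
    - [-4.1, 1.4, 0]
    - [0, 0, 4.5]
    - [0, 0, 4.5]
    - [0, 0, 4.5]
    - [0, 0, 4.5]
  twist: [0, 0, 0, 0, 0, 0, 0, 0]

```text
clock: 3.3
position: [0.5566, -0.2234, 0.0494]
tool_rot: [-3.141, -0.0, 1.609]
force: [1.5, 0.2, 0.2]
grip_width: 0.0256
finger_force: 0.0
```

```bash
python3 - <<'E'
from h import *
d=grab('side','s1'); grab('scene','c1'); s=monitor.observe(); print(s['position'],s['tool_rot'],s['clock'],s['force'])
a=cv2.imread('pics/s1.png')[120:300,310:430]; b=cv2.imread('pics/c1.png')[165:305,210:390]
f=lambda i,s:cv2.resize(i,None,fx=s,fy=s,interpolation=cv2.INTER_CUBIC)
a=f(a,3.2);b=f(b,2.5);o=np.zeros((600,800,3),np.uint8);o[:a.shape[0],:a.shape[1]]=a;o[:b.shape[0],350:][:, :b.shape[1]]=b[:,:450] if b.shape[1]>450 else b
o=o[:600,:800];cv2.imwrite('pics/s1c.png',o)
E
```

```text
[ 0.55376197 -0.22224972  0.04630722] [-3.13346296e+00 -2.76577490e-03  1.60928931e+00] 3.4 [-1.18012107  0.63314008  0.30072137]
```

View pics/s1c.png

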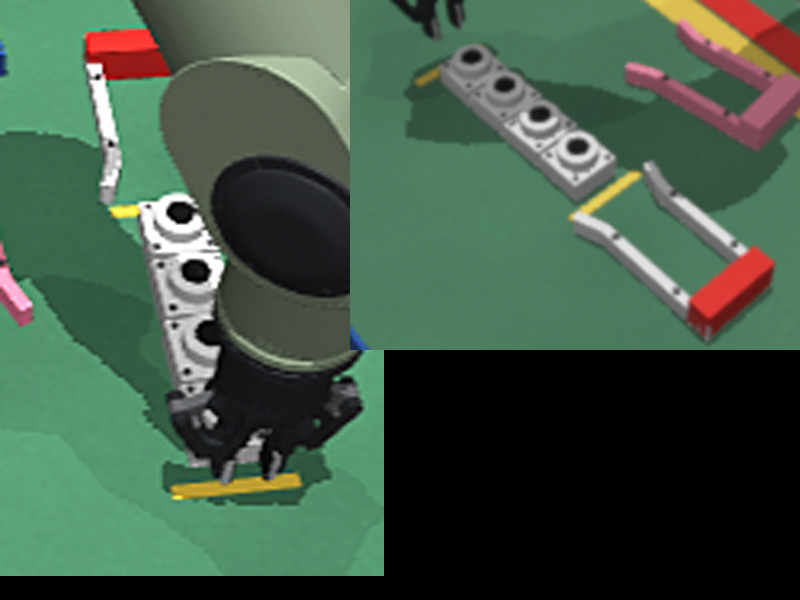

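The row is undisturbed. The fingers stand about 15 mm clear behind the tail, centred on it (side crop at (245,470)). Next I lower to pushing height.

move_arm:
  gripper: [0.3, 0.3, 0.3, 0.3, 0.3]
  linear:
    - [0, 0, 2]
    - [0, 0, 1]
    - [0, 0, 0.5]
    - [0, 0, 0]
    - [0, 0, 0]
  twist: [0, 0, 0, 0, 0]

```text
clock: 3.9
position: [0.5574, -0.2237, 0.0174]
tool_rot: [3.141, 0.0, 1.609]
force: [0.2, 0.6, 0.7]
grip_width: 0.0255
finger_force: 0.0
```

move_arm:
  gripper: [0.3, 0.3, 0.3, 0.3, 0.3, 0.3, 0.3, 0.3]
  linear:
    - [0, 0, 0.7]
    - [0.3, 0, 0]
    - [0.3, 0, 0]
    - [0.3, 0, 0]
    - [0.3, 0, 0]
    - [0.3, 0, 0]
    - [0.3, 0, 0]
    - [0.3, 0, 0]
  twist: [0, 0, 0, 0, 0, 0, 0, 0]

```text
clock: 4.7
position: [0.5561, -0.2022, 0.0093]
tool_rot: [3.142, -0.0, 1.609]
force: [-1.0, -0.7, -0.5]
grip_width: 0.0257
finger_force: 0.0
```

move_arm:
  gripper: [0.3, 0.3, 0.3, 0.3, 0.3, 0.3, 0.3, 0.3]
  linear:
    - [0.3, 0, 0]
    - [0.3, 0, 0]
    - [0.3, 0, 0]
    - [0.3, 0, 0]
    - [0.3, 0, 0]
    - [0.3, 0, 0]
    - [0.3, 0, 0]
    - [0.3, 0, 0]
  twist: [0, 0, 0, 0, 0, 0, 0, 0]

```text
clock: 5.5
position: [0.5552, -0.1788, 0.0093]
tool_rot: [3.141, 0.001, 1.609]
force: [0.2, -6.4, -0.3]
grip_width: 0.0258
finger_force: 2.9
```

move_arm:
  gripper: [0.3, 0.3, 0.3, 0.3, 0.3, 0.3, 0.3, 0.3]
  linear:
    - [0.3, 0, 0]
    - [0.3, 0, 0]
    - [0.3, 0, 0]
    - [0.3, 0, 0]
    - [0.3, 0, 0]
    - [0.3, 0, 0]
    - [0, 0, 0]
    - [0, 0, 0]
  twist: [0, 0, 0, 0, 0, 0, 0, 0]

```text
clock: 6.3
position: [0.5546, -0.1603, 0.0093]
tool_rot: [3.142, -0.0, 1.609]
force: [0.2, -0.9, 1.8]
grip_width: 0.0254
finger_force: 0.8
```

```bash
python3 - <<'E'
from h import *
d=grab('scene','c2'); s=monitor.observe(); print(s['position'],s['force'])
a=d['img'][175:305,230:390,::-1]; cv2.imwrite('pics/c2c.png',cv2.resize(a,None,fx=4.5,fy=4.5,interpolation=cv2.INTER_CUBIC))
E
```

```text
[ 0.55457292 -0.16031234  0.00933031] [ 1.40535544 -1.59271503  2.22049611]
```

View pics/c2c.png

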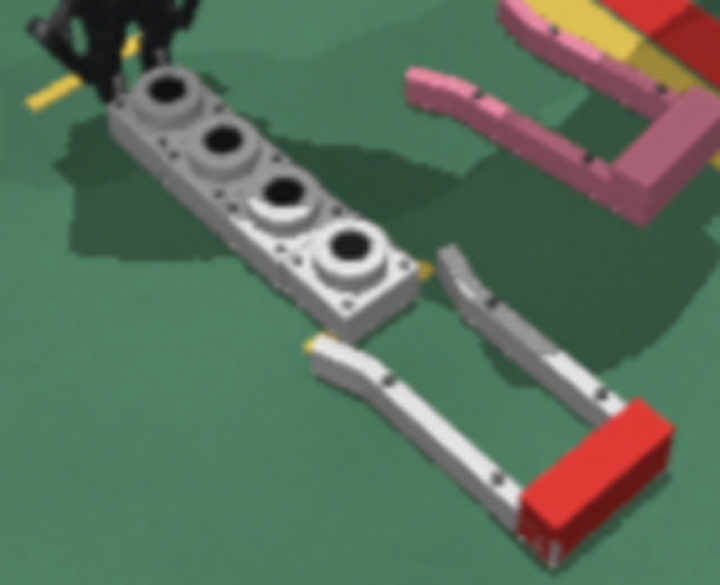

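The row is closed up and straight, with bores at (350,246), (284,192), (223,140) and (166,90). The lead housing is entering the flare.

```bash
cat >> h.py <<'E'
pc=lambda p:((np.array(p)+.5)/4.5-.5+[230,175])
def chan(d,bores):
    sc=np.array([ray(d,pc(p),.025)[:2] for p in [(602,394),(499,479),(492,302),(389,380)]])
    h=np.array([ray(d,pc(p),.046)[:2] for p in bores])
    b,f=(sc[0]+sc[1])/2,(sc[2]+sc[3])/2
    t=np.arctan2(*(f-b)[::-1]); w=np.r_[sc[1]-sc[0],0]; t2=np.arctan2(*((sc[1]-sc[0])+(sc[3]-sc[2]))[::-1])-np.pi/2
    print('axis',t,t2); t=(t+t2)/2
    e=np.array([[np.cos(t),np.sin(t)],[-np.sin(t),np.cos(t)]])
    print('rel to screws mid-rear, ch frame\n',((h-b)@e.T).round(4)); print(h.round(4), 'row dir',np.arctan2(*(h[-1]-h[0])[::-1]))
E
python3 - <<'E'
from h import *
d=pickle.load(open('c2.pkl','rb'));chan(d,[(350,246),(284,192),(223,140),(166,90)])
E
```

```text
axis -1.5360115302684836 -1.5234885960238584
rel to screws mid-rear, ch frame
 [[0.1678 0.0025]
 [0.228  0.0036]
 [0.288  0.0036]
 [0.348  0.0027]]
[[ 0.5477  0.0623]
 [ 0.5513  0.0023]
 [ 0.5537 -0.0577]
 [ 0.5553 -0.1177]] row dir -1.5286756728596722
```

Row offset is about 3 mm and its direction matches the channel, so I keep pushing straight. About 155 mm remains.

move_arm:
  gripper: [0.3, 0.3, 0.3, 0.3, 0.3, 0.3, 0.3, 0.3]
  linear:
    - [0.3, 0, 0]
    - [0.4, 0, 0]
    - [0.4, 0, 0]
    - [0.4, 0, 0]
    - [0.4, 0, 0]
    - [0.4, 0, 0]
    - [0.4, 0, 0]
    - [0.4, 0, 0]
  twist: [0, 0, 0, 0, 0, 0, 0, 0]

```text
clock: 7.15
position: [0.5533, -0.13, 0.0093]
tool_rot: [3.141, 0.001, 1.609]
force: [0.0, -6.1, -0.8]
grip_width: 0.0252
finger_force: 3.0
```

move_arm:
  gripper: [0.3, 0.3, 0.3, 0.3, 0.3, 0.3, 0.3, 0.3]
  linear:
    - [0.4, 0, 0]
    - [0.4, 0, 0]
    - [0.4, 0, 0]
    - [0.4, 0, 0]
    - [0.4, 0, 0]
    - [0.4, 0, 0]
    - [0.2, 0, 0]
    - [0, 0, 0]
  twist: [0, 0, 0, 0, 0, 0, 0, 0]

```text
clock: 7.95
position: [0.5523, -0.1036, 0.0093]
tool_rot: [3.142, 0.0, 1.609]
force: [-0.5, -2.7, 0.8]
grip_width: 0.0257
finger_force: 1.6
```

```bash
python3 - <<'E'
from h import *
d=grab('scene','c3'); s=monitor.observe(); print(s['position'],s['force'])
a=d['img'][175:305,230:390,::-1]; cv2.imwrite('pics/c3c.png',cv2.resize(a,None,fx=4.5,fy=4.5,interpolation=cv2.INTER_CUBIC))
E
```

```text
[ 0.55232852 -0.10353909  0.00932538] [ 0.19934382 -2.94248985  0.28573043]
```

View pics/c3c.png

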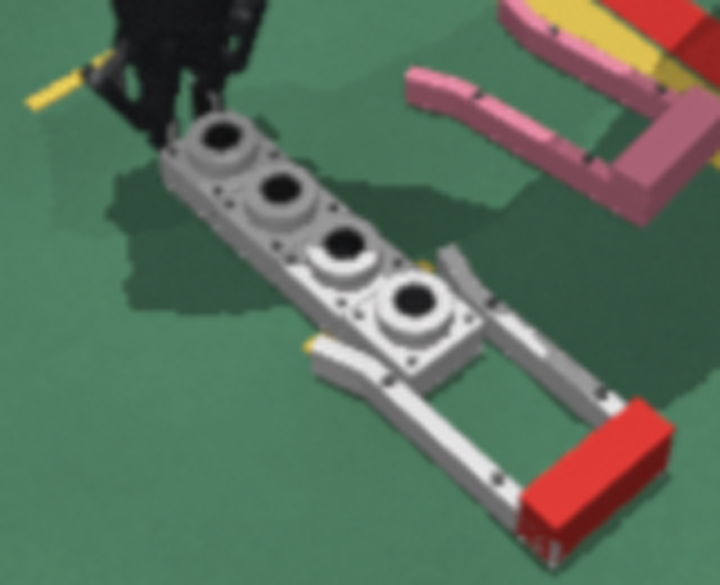

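The lead housing is past the mouth without catching, bores (414,300), (345,243), (281,189) and (221,136). The row is straight. About 100 mm remains.

move_arm:
  gripper: [0.3, 0.3, 0.3, 0.3, 0.3, 0.3, 0.3, 0.3]
  linear:
    - [0.3, 0, 0]
    - [0.4, 0, 0]
    - [0.4, 0, 0]
    - [0.4, 0, 0]
    - [0.4, 0, 0]
    - [0.4, 0, 0]
    - [0.4, 0, 0]
    - [0.4, 0, 0]
  twist: [0, 0, 0, 0, 0, 0, 0, 0]

```text
clock: 8.8
position: [0.5511, -0.0731, 0.0094]
tool_rot: [3.141, 0.001, 1.609]
force: [0.9, -7.1, -0.1]
grip_width: 0.0258
finger_force: 3.1
```

move_arm:
  gripper: [0.3, 0.3, 0.3, 0.3, 0.3, 0.3, 0.3, 0.3]
  linear:
    - [0.4, 0, 0]
    - [0.4, 0, 0]
    - [0.4, 0, 0]
    - [0.4, 0, 0]
    - [0.4, 0, 0]
    - [0.4, 0, 0]
    - [0.4, 0, 0]
    - [0.4, 0, 0]
  twist: [0, 0, 0, 0, 0, 0, 0, 0]

```text
clock: 9.6
position: [0.5498, -0.0411, 0.0093]
tool_rot: [3.142, 0.001, 1.609]
force: [-0.4, -5.9, -0.3]
grip_width: 0.0258
finger_force: 3.2
```

move_arm:
  gripper: [0.3, 0.3, 0.3, 0.3, 0.3, 0.3, 0.3, 0.3]
  linear:
    - [0.3, 0, 0]
    - [0.2, 0, 0]
    - [0.2, 0, 0]
    - [0.2, 0, 0]
    - [0.2, 0, 0]
    - [0.2, 0, 0]
    - [0.2, 0, 0]
    - [0.2, 0, 0]
  twist: [0, 0, 0, 0, 0, 0, 0, 0]

```text
clock: 10.4
position: [0.5492, -0.0242, 0.0093]
tool_rot: [3.142, 0.001, 1.609]
force: [1.2, -6.9, 1.4]
grip_width: 0.0255
finger_force: 3.3
```

move_arm:
  gripper: [0.3, 0.3, 0.3, 0.3, 0.3, 0.3, 0.3, 0.3]
  linear:
    - [0.15, 0, 0]
    - [0.15, 0, 0]
    - [0.15, 0, 0]
    - [0.15, 0, 0]
    - [0.15, 0, 0]
    - [0.15, 0, 0]
    - [0.15, 0, 0]
    - [0.15, 0, 0]
  twist: [0, 0, 0, 0, 0, 0, 0, 0]

```text
clock: 11.2
position: [0.5487, -0.0123, 0.0093]
tool_rot: [3.142, 0.001, 1.609]
force: [0.9, -6.2, 0.9]
grip_width: 0.0251
finger_force: 3.3
```

move_arm:
  gripper: [0.3, 0.3, 0.3, 0.3]
  linear:
    - [0.1, 0, 0]
    - [0.1, 0, 0]
    - [0.1, 0, 0]
    - [0.1, 0, 0]
  twist: [0, 0, 0, 0]

```text
clock: 11.6
position: [0.5485, -0.0083, 0.0093]
tool_rot: [-3.142, 0.001, 1.609]
force: [0.8, -6.7, 0.6]
grip_width: 0.0254
finger_force: 3.3
```

move_arm:
  gripper: [0.3, 0.3, 0.3, 0.3]
  linear:
    - [0.1, 0, 0]
    - [0.1, 0, 0]
    - [0.1, 0, 0]
    - [0.1, 0, 0]
  twist: [0, 0, 0, 0]

```text
clock: 12.0
position: [0.5484, -0.0043, 0.0093]
tool_rot: [3.142, 0.001, 1.609]
force: [-0.0, -6.6, 0.8]
grip_width: 0.0258
finger_force: 3.3
```

move_arm:
  gripper: [0.3, 0.3, 0.3]
  linear:
    - [0.1, 0, 0]
    - [0.1, 0, 0]
    - [0.1, 0, 0]
  twist: [0, 0, 0]

```text
clock: 12.3
position: [0.5484, -0.0023, 0.0094]
tool_rot: [3.141, 0.002, 1.608]
force: [0.7, -16.0, -0.6]
grip_width: 0.0255
finger_force: 8.0
```

move_arm:
  gripper: [0.3, 0.3]
  linear:
    - [0.1, 0, 0]
    - [0.1, 0, 0]
  twist: [0, 0]

```text
clock: 12.5
position: [0.5483, -0.0022, 0.0094]
tool_rot: [3.141, 0.004, 1.606]
force: [1.1, -26.2, -0.1]
grip_width: 0.0256
finger_force: 13.1
```

The force rises while the TCP stands still, so the row is against the stop. I back off straight and check.

move_arm:
  gripper: [0.3, 0.3, 0.3, 0.3, 0.3, 0.3, 0.3, 0.3]
  linear:
    - [-0.2, 0, 0]
    - [-0.2, 0, 0]
    - [-0.4, 0, 0]
    - [-1, 0, 0]
    - [-2, 0, 0]
    - [-3, 0, 0]
    - [-4, 0, 0]
    - [-4, 0, 0]
  twist: [0, 0, 0, 0, 0, 0, 0, 0]

```text
clock: 13.3
position: [0.5538, -0.1481, 0.0094]
tool_rot: [-3.142, -0.0, 1.61]
force: [0.5, -0.4, -0.1]
grip_width: 0.0255
finger_force: 0.0
```

```bash
python3 - <<'E'
from h import *
d=grab('scene','c4'); s=monitor.observe(); print(s['position'],s['force'])
a=d['img'][175:305,230:390,::-1]; cv2.imwrite('pics/c4c.png',cv2.resize(a,None,fx=4.5,fy=4.5,interpolation=cv2.INTER_CUBIC))
E
```

```text
[ 0.55326869 -0.15647894  0.00995912] [-4.59793403 -9.93426397  0.88563634]
```

View pics/c4c.png

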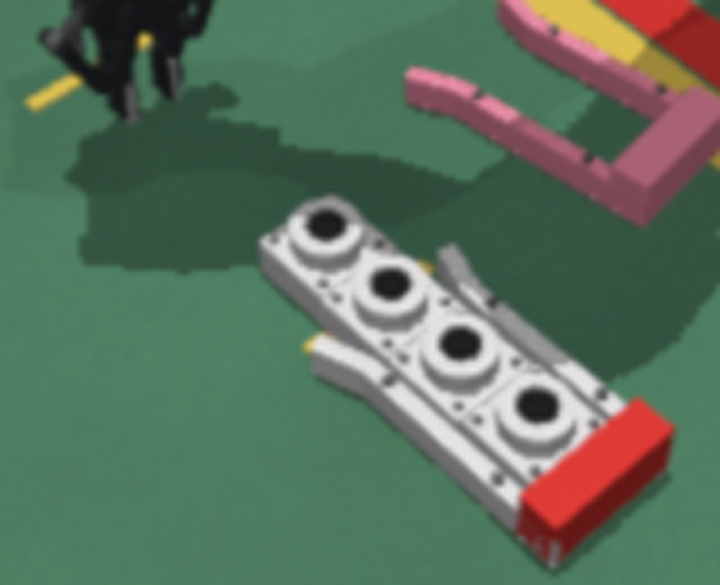

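The lead housing is against the red stop and the row is closed up, bores (537,405), (460,343), (390,283) and (325,224). I check the numbers before handing in.

```bash
python3 - <<'E'
from h import *
d=pickle.load(open('c4.pkl','rb'));chan(d,[(537,405),(460,343),(390,283),(325,224)])
E
```

```text
axis -1.5360115302684836 -1.5234885960238584
rel to screws mid-rear, ch frame
 [[0.0105 0.0026]
 [0.0706 0.0043]
 [0.1305 0.0041]
 [0.1912 0.0021]]
[[0.5413 0.2196]
 [0.5455 0.1595]
 [0.5477 0.0997]
 [0.5483 0.039 ]] row dir -1.5322357253320829
```

```bash
python3 -c "
from workcell import bot
print(bot.job_done())"
```

```text
the job is handed in; nothing more can be done
None
```

I pushed the four-housing row into the aluminium channel as one block until the lead housing met the red stop, and handed the job in. In the last picture the spacing was about 60 mm and every housing was within about 5 mm of the centre line; the judge's verdict was not returned.

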